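Dock the tube rack against the end stop

ROBOT

A 6-joint arm with a two-finger parallel gripper is mounted at the origin on a cart in front of the work surface, level with it; the furniture and walls round the work are solid. World frame = base frame: x ahead of the robot, y to its left, z up, the work surface at z = 0. Lengths are in m, angles in degrees, forces in N, time in s.
With the tool pointing down it reaches from about 0.375 to 0.975 m from the base axis. Payload 3.8 kg.
Tool frame: the origin (TCP) lies midway between the tips of the shut fingers; the grasp point (between the pads) lies 19 mm behind it; z points along the fingers, y is the line along which they close (so a half turn about z gives the same grasp; the last joint's range is limited). The gripper opens to 88 mm and grips with 3 to 60 N. Pads are 18 mm wide; open, the fingers measure 123 mm over their backs; the gripper's body (75 mm by 187 mm) begins 45 mm behind the grasp point.
Start: joints at [65.552, 15.12, 91.902, -0, 72.978, -2.114], TCP at [0.256, 0.624, 0.239] pointing down, gripper open.
Joint ranges: [-150.88, 150.88], [-54.13, 125.18], [17.81, 147.31], [-75.09, 255.09], [0, 152.58], [-146.25, 146.25]. Speed limits (degrees/s): [147.25, 147.25, 180, 180, 180, 180].

INTERFACE

Orientations are given as a 3x3 rotation matrix whose columns are the frame's x, y, z axes.
In Python, from bench import get_obs, read_camera, camera_model, finish_job gives the robot as it stands. The module is installed in compiled form; this text tells all that it offers.
- The arm moves only by the tool jog_arm, never from a script. Its argument "deltas" is one flat list of numbers, 6 for each row, row after row: the shift along the tool's x, y, z each as a share of 0.3 m, from -1 to 1, then the turn, a rotation vector about the tool's x, y, z each as a share of 360 degrees, from -1 to 1. A call has 1 to 20 rows; each row is the pose to reach, as a shift and turn from the pose commanded when the call began, along the tool's axes at that moment, turning the shorter way round; what a row does not reach only later rows make up. A row lasts 1/8 s, in which the tool goes at most 62.5 mm and 10.7 degrees, less where a joint would pass 70% of its speed; a pose out of reach is approached as far as the arm can. A call with a number of a shift or a turn outside -1 to 1 is refused whole. A call with a gripper value outside its range is refused whole. "fingers" is the opening, from 0 (shut) to 1 (fully open), set as the call begins (left out, the last holds). The fingers move at their own pace and stop on an object; "newtons" is the grip in N (left out, the last holds). Time passes only in rows, so rows that repeat a pose let the fingers close. It gives the time, the measured TCP pose, the force, the opening and the grip force at its end, in the units of the state.
- get_obs(): the state, without advancing time (a new reading comes with each control period).
- read_camera(name): name is "scene" or "top" or "wrist"; returns (picture, depth): 420x560x3 uint8, red, green, blue; 420x560 float32, m along the optical axis (not along the pixel's ray), 0 where there is no reading.
- camera_model(name): a dict with "mtx" (3x3 intrinsics, pixels), "distortion" ([k1, k2, p1, p2, k3] as OpenCV has them; the pictures are not rectified), "rvec" (rotation vector, rad) and "tvec" (3), from world to camera coordinates, as OpenCV has them; the wrist camera has in their place "tool_from_camera" (4x4, takes a point from camera to tool coordinates, whose origin is the TCP and whose axes are the flange's). Camera axes: x right, y down, z forward; pixel columns grow to the right and rows downward; lengths in m; the calibration is good to about 2 mm. A picture is of the moment at which its call begins: read the wrist's pose just before it. camera_model takes no time and is no camera call.
- finish_job(): hands the job in; it is judged then, once.
The state is a dict: "time": time; "joint_pos": joint angles; "joint_velocities": joint speeds; "tau": joint torques, N m; "ee_pos": TCP position; "tcp_rot": TCP orientation; "force": force on the tool from outside, world axes, zero at the start; "wrist_torque": the same for the moment, N m; "opening": finger opening in m; "grasp_force": force on a finger pad.
Only numpy, scipy, OpenCV 4.12 (cv2) and the standard library are available. Lean on these libraries where they do the work, as an engineer would, in place of code of your own. Each camera call takes 0.05 s, during which the arm holds its last target. There are 200 camera calls.

TASK

Put the tube rack, with its tubes standing in it, endwise into the mouth of the aluminium rack dock and slide it in along the bench between the converging rails until it sits fully home against the end stop and the stop's pin is pressed in flush. Press it home with a firm push of about 10 N, held for a second, but never let it bear on the dock with more than 20 N; then let go and leave it there. Do not spill the tubes or shift the other things on the bench.

Things in the scene. Friction and masses are not known exactly. Their poses are not given: they have to be found in the camera images.
- rack_mid (a point): Centre, half-way up (25 mm), of the loose open tube rack: 44 mm wide (x), 130 mm long (y), 50 mm high (z), 0.17 to 0.35 kg. Its 44 mm ends are solid full-height walls at y = +65 and -65 mm; either end may go in first. The long sides are open but for the floor and a top rim 45 to 48 mm above the bench, grippable across 44 mm. Its tubes stick up to 75 mm above the bench.
- dock: Rack dock screwed to the bench: two aluminium rails, 8 mm thick, 32 mm high, no floor (the rack slides on the bench). Origin on the bench midway between the rails at the throat; x = direction of pushing in, z up. Rails converge from 87 mm apart at x = -50 mm to 47 mm at x = 0, then run parallel. Overall 102 mm wide at the mouth, 97 mm over 4 mm high feet; ends by x = 163 mm.
- stop_middle (a point): Point fixed to the dock on its centre line, 75 mm past the throat, 25 mm up, axes as the dock. The end stop between the rails (42 mm wide, 38 mm high) is clamped with its face up to 10 mm before or beyond this point: where is not given, differs each time, must be felt. Its rubber-faced buffer plate is sprung and damped: it yields about 1 mm per 4 N, bottoms at 6 mm, and eases back on release.
- seat_pin (a joint): Round steel pin, 8 mm thick, 25 mm above the bench, sticking out 6 mm from the buffer plate's face towards the mouth. 0 = fully out, 0.006 m = pressed in flush with that face: the rack touches the stop. Its spring is weak (under 0.6 N); bench friction under the rack (roughly 1 to 4 N) keeps the rack where it is left.
- tube_1: Capped tube, 16 mm diameter, 72 mm long, standing loose in a place of the rack; origin at the centre of its lower end, about 3 mm above the bench.
- tube_2: Capped tube, 16 mm diameter, 72 mm long, standing loose in a place of the rack; origin at the centre of its lower end, about 3 mm above the bench.
- tube_3: Capped tube, 16 mm diameter, 72 mm long, standing loose in a place of the rack; origin at the centre of its lower end, about 3 mm above the bench.
- tip_box: Bystander: white pipette-tip box with a clear lid, 86 x 120 x 79 mm, at the back; origin at the centre of its underside. To be left alone.
- vial_a: Bystander: screw-cap vial, 27 mm diameter, 51 mm tall, far side of the bench; origin at the centre of its underside. To be left alone.
- vial_b: Bystander: screw-cap vial, 27 mm diameter, 51 mm tall, near side of the bench; origin at the centre of its underside. To be left alone.
- beaker_a: Bystander: small glass beaker, 50 x 55 x 62 mm, at the back left; origin at the centre of its underside. To be left alone.
- beaker_b: Bystander: small glass beaker, 50 x 55 x 62 mm, at the back left; origin at the centre of its underside. To be left alone.
- beaker_c: Bystander: small glass beaker, 50 x 55 x 62 mm, front left; origin at the centre of its underside. To be left alone.
- timer: Bystander: white bench timer lying flat, 62 x 62 x 18 mm, right; origin at the centre of its underside. To be left alone.
- marker: Bystander: marker pen lying flat, 135 mm long, 17 mm thick, right; origin at the centre of its underside. To be left alone.
There are look-alikes about, which are no part of the job. There is more than one size of the part that bears rack_mid; the job needs the larger.

How it is judged:
By the outcome, as a careful person would: the job done as asked, in the order asked, and still so for the second after the job is handed in, with the robot touching nothing.
It also fails if it takes over 64 s, if anything falls off the work surface, if the arm or the gripper's body presses on something with over 40 N, if the wrist force passes 120 N, or if a joint passes its speed limit or range.

## Working session

There is one attempt and no reset: what is moved stays moved. The work goes in short steps, Python scripts to look and compute and a tool call to move; the robot and the scene stay as the last step left them, time stands still between calls to the robot, and variables do not carry over. Pictures are saved under pics/ and viewed, at most 10 in all, crops included, and the job is handed in when it is done.

Besides the shell and the picture viewer there is one more tool, called after "Emit:" as name(argument=value, ...), one argument or row to a line, values as JSON. jog_arm: Moves the arm, as the interface text tells. Its arguments: {"type":"object","properties":{"deltas":{"type":"array","items":{"type":"number","minimum":-1,"maximum":1}},"fingers":{"type":"number"},"newtons":{"type":"number"}},"required":["deltas"]}

```bash
mkdir -p pics
python3 - <<'E'
from bench import *
import cv2,numpy as np
o=get_obs();print(o['time'],o['ee_pos'],o['tcp_rot'],o['force'],o['opening'])
for n in ['scene','top']:
    p,d=read_camera(n);np.savez(n+'.npz',p=p,d=d);cv2.imwrite(f'pics/{n}0.png',p[:,:,::-1]);m=camera_model(n);print(n,m)
E
```

```text
0.0 [0.25622636 0.62373181 0.23742144] [[-9.24971162e-01  3.80036231e-01 -9.01516149e-04]
 [ 3.80037293e-01  9.24969017e-01 -1.99328696e-03]
 [ 7.63532406e-05 -2.18634272e-03 -9.99997607e-01]] [-0.50313355  0.67538604 -0.16477385] 0.0880028381495227
scene {'mtx': array([[475.90903317,   0.        , 281.19683051],
       [  0.        , 475.90903317, 208.56286783],
       [  0.        ,   0.        ,   1.        ]]), 'distortion': array([-0.10502028,  0.        ,  0.        ,  0.        ,  0.        ]), 'rvec': array([ 2.03486169, -0.91476625,  0.50000654]), 'tvec': array([-0.38335169,  0.23593489,  0.93924019])}
top {'mtx': array([[490.68512271,   0.        , 272.13831943],
       [  0.        , 490.68512271, 209.23766515],
       [  0.        ,   0.        ,   1.        ]]), 'distortion': array([-0.10937009,  0.        ,  0.        ,  0.        ,  0.        ]), 'rvec': array([ 2.14610696, -2.12784832,  0.1775259 ]), 'tvec': array([-0.05420592,  0.55317736,  1.50142577])}
```

View pics/top0.png

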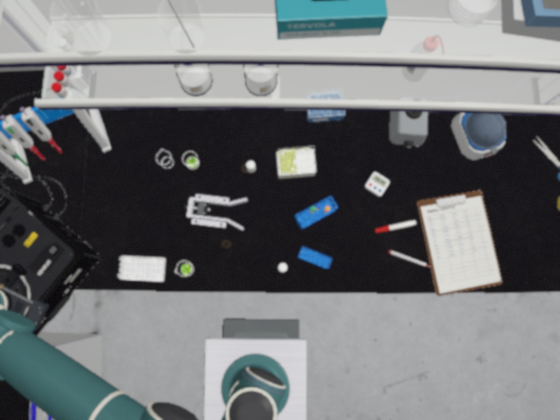

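View pics/scene0.png

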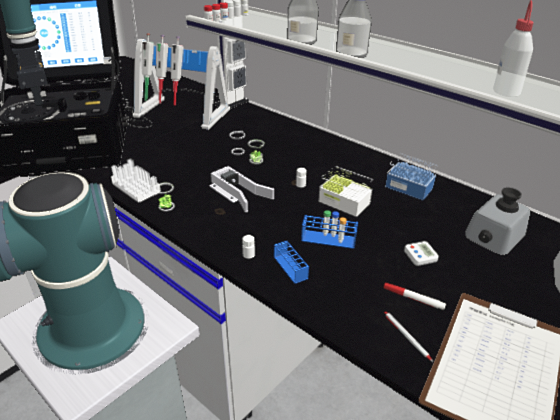

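The top view shows the dock at about (187–247, 193–230) with its mouth to the right. The larger blue rack with 3 tubes is at (316,212). The smaller empty look-alike is at (315,258).

```bash
cat > h.py <<'E'
import cv2,numpy as np
from bench import *
def ray(cam,uv,z,obs=None):
    m=camera_model(cam);n=cv2.undistortPoints(np.float64(uv).reshape(-1,1,2),m['mtx'],m['distortion']).reshape(-1,2)
    r=np.c_[n,np.ones(len(n))]
    if cam=='wrist':
        T=m['tool_from_camera'];R=obs['tcp_rot']@T[:3,:3];c=obs['tcp_rot']@T[:3,3]+obs['ee_pos']
    else:
        R=cv2.Rodrigues(m['rvec'])[0].T;c=-R@m['tvec']
    w=r@R.T
    return c+w*((z-c[2])/w[:,2])[:,None]
def mask_blue(p):
    h=cv2.cvtColor(p,cv2.COLOR_RGB2HSV);return cv2.inRange(h,(100,120,60),(120,255,255))
def rects(cam,mask,z,obs=None,amin=100):
    cs,_=cv2.findContours(mask,cv2.RETR_EXTERNAL,cv2.CHAIN_APPROX_NONE);out=[]
    for c in cs:
        if cv2.contourArea(c)<amin: continue
        w=ray(cam,c.reshape(-1,2),z,obs)[:,:2]
        out.append((c.reshape(-1,2).mean(0).round(),cv2.minAreaRect(np.float32(w*1000))))
    return out
E
python3 - <<'E'
from h import *
p=np.load('top.npz')['p']
m=cv2.morphologyEx(mask_blue(p),cv2.MORPH_CLOSE,np.ones((5,5)))
for r in rects('top',m,0.045): print(r)
print(ray('top',[[247,200],[243,229],[190,196],[190,224],[160,158]],0.032))
c=p[180:280,170:350];cv2.imwrite('pics/c1.png',cv2.resize(c[:,:,::-1],(792,440),interpolation=cv2.INTER_CUBIC))
print(camera_model('wrist'))
E
```

```text
(array([315., 257.]), ((403.3377990722656, -183.49725341796875), (109.36876678466797, 46.38917541503906), 68.56531524658203))
(array([316., 212.]), ((546.8724975585938, -188.54986572265625), (57.50537872314453, 144.3716583251953), 29.268592834472656))
(array([ 52., 113.]), ((863.9024047851562, 693.165771484375), (149.1594696044922, 59.299747467041016), 84.68570709228516))
[[0.58501169 0.03095986 0.032     ]
 [0.49173121 0.04206549 0.032     ]
 [0.5965089  0.21395481 0.032     ]
 [0.50607968 0.21073367 0.032     ]
 [0.72178143 0.31715003 0.032     ]]
{'mtx': array([[353.42049394,   0.        , 274.94710546],
       [  0.        , 353.42049394, 208.34122691],
       [  0.        ,   0.        ,   1.        ]]), 'distortion': array([-0.09214944,  0.        ,  0.        ,  0.        ,  0.        ]), 'tool_from_camera': array([[ 2.56444956e-04, -9.64611723e-01, -2.63674341e-01,
         6.82549664e-02],
       [ 9.99999469e-01,  5.10561982e-04, -8.95230277e-04,
        -1.12739997e-03],
       [ 9.98171714e-04, -2.63673971e-01,  9.64611342e-01,
        -1.44474690e-01],
       [ 0.00000000e+00,  0.00000000e+00,  0.00000000e+00,
         1.00000000e+00]])}
```

View pics/c1.png

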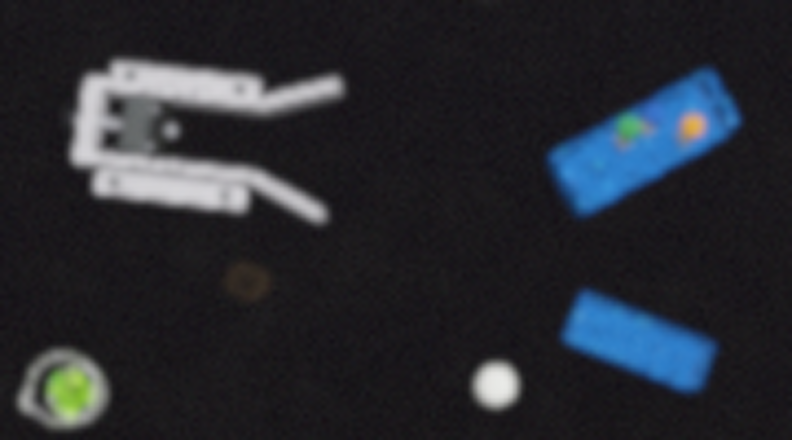

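The crop shows the dock's rails converging from the mouth on the right, with the pin as a white dot at about (170,130), in crop pixels. The tube rack is yawed about 30°, and the vial is near the smaller rack. Next I'll go above the mouth and take one close look at the rack and dock together.

Emit:
jog_arm(
  deltas=[-0.84,-0.78,0,0,0,0.1025,-0.84,-0.78,0,0,0,0.1025,-0.84,-0.78,0,0,0,0.1025,-0.84,-0.78,0,0,0,0.1025,-0.84,-0.78,0,0,0,0.1025,-0.84,-0.78,0,0,0,0.1025,-0.84,-0.78,0,0,0,0.1025],
)

```text
time: 0.98
ee_pos: [0.4012, 0.3102, 0.2384]
tcp_rot: [[-0.508, 0.861, -0.0], [0.861, 0.508, -0.0], [-0.0, -0.001, -1.0]]
force: [0.1, 0.4, 0.4]
opening: 0.088
grasp_force: 0.0
```

```bash
cat >> h.py <<'E'
def plan(xyz,yawx):
    "shares for TCP to xyz with tool x at yawx (deg), tool down"
    o=get_obs();R=o['tcp_rot'];a=np.deg2rad(yawx)
    T=np.array([[np.cos(a),np.sin(a),0],[np.sin(a),-np.cos(a),0],[0,0,-1]])
    rv=cv2.Rodrigues(R.T@T)[0].ravel()
    print('t',o['time'],'pos',o['ee_pos'].round(4),'yaw',np.rad2deg(np.arctan2(R[1,0],R[0,0])).round(2),'F',o['force'].round(2))
    print('shift',(R.T@(np.array(xyz)-o['ee_pos'])/0.3).round(4),'turn',(rv/2/np.pi).round(4))
E
python3 -c "
from h import *
plan((.545,-.02,.26),84)"
```

```text
t 0.975 pos [0.4012 0.3102 0.2384] yaw 120.55 F [0.09 0.44 0.35]
shift [-1.1916 -0.1467 -0.0716] turn [-1.000e-04  1.000e-04  1.015e-01]
```

Emit:
jog_arm(
  deltas=[-1,-0.12,-0.07,0,0,0.1015,-1,-0.12,-0.07,0,0,0.1015,-1,-0.12,-0.07,0,0,0.1015,-1,-0.12,-0.07,0,0,0.1015,-1,-0.12,-0.07,0,0,0.1015,-1,-0.12,-0.07,0,0,0.1015,-1,-0.12,-0.07,0,0,0.1015,-1,-0.12,-0.07,0,0,0.1015],
)

```text
time: 1.98
ee_pos: [0.5226, 0.0377, 0.2593]
tcp_rot: [[0.098, 0.995, -0.001], [0.995, -0.098, 0.001], [0.0, -0.001, -1.0]]
force: [-0.1, 0.2, -0.7]
opening: 0.0882
grasp_force: 0.0
```

```bash
python3 -c "
from h import *
import pickle
o=get_obs();p,d=read_camera('wrist');pickle.dump((o,p,d),open('w1.pkl','wb'));cv2.imwrite('pics/w1.png',p[:,:,::-1]);print(o['ee_pos'],o['tcp_rot'])
m=cv2.morphologyEx(mask_blue(p),cv2.MORPH_CLOSE,np.ones((5,5)))
for r in rects('wrist',m,0.048,o): print(r)
plan((.545,-.1,.2),84)"
```

```text
[0.52264733 0.03768    0.25933555] [[ 9.84159154e-02  9.95145048e-01 -8.00355977e-04]
 [ 9.95145273e-01 -9.84155196e-02  5.19869450e-04]
 [ 4.38578059e-04 -8.47633895e-04 -9.99999545e-01]]
(array([319., 359.]), ((550.8043823242188, -187.70220947265625), (53.381004333496094, 96.0000991821289), 83.75200653076172))
(array([200., 362.]), ((408.44232177734375, -178.26150512695312), (73.8222885131836, 35.9860725402832), 68.85164642333984))
(array([295., 301.]), ((530.1259155273438, -100.78642272949219), (12.779751777648926, 28.391965866088867), 84.20453643798828))
t 2.025 pos [0.5227 0.0376 0.2594] yaw 84.36 F [-0.03 -0.54  0.36]
shift [-0.4492  0.1194  0.1977] turn [-0.0001 -0.      0.001 ]
```

View pics/w1.png

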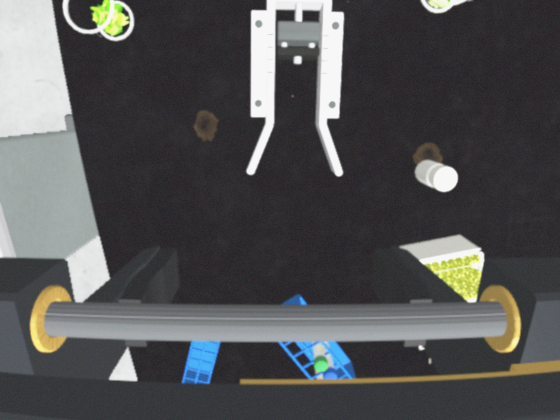

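The wrist view shows the dock clearly: mouth tips at about (250,172) and (339,173), throat near row 122, pin at (297,60). The gripper hides part of the tube rack at (318,350). I'll get the dock frame from depth points at rail height.

```bash
cat >> h.py <<'E'
def cloud(cam,d,obs=None):
    v,u=np.nonzero(d>0);m=camera_model(cam)
    n=cv2.undistortPoints(np.float64(np.c_[u,v]).reshape(-1,1,2),m['mtx'],m['distortion']).reshape(-1,2)
    c=np.c_[n,np.ones(len(n))]*d[v,u][:,None]
    if cam=='wrist':
        T=m['tool_from_camera'];w=(c@T[:3,:3].T+T[:3,3])@obs['tcp_rot'].T+obs['ee_pos']
    else:
        R=cv2.Rodrigues(m['rvec'])[0].T;w=(c-m['tvec'])@R.T
    return np.c_[u,v],w
E
python3 - <<'E'
from h import *
import pickle
o,p,d=pickle.load(open('w1.pkl','rb'))
uv,w=cloud('wrist',d,o)
b=(uv[:,0]>140)&(uv[:,0]<240)&(uv[:,1]<240);print('bench z',np.median(w[b,2]),w[b,2].std())
s=(uv[:,0]>235)&(uv[:,0]<360)&(uv[:,1]<180)&(w[:,2]>.026)&(w[:,2]<.037)
P=w[s]*1000;print(s.sum(),np.median(P[:,2]))
mid=np.median(P[:,0])
L=[]
for y in range(20,190,6):
    q=P[abs(P[:,1]-y)<3]
    if len(q)<6: continue
    q=np.sort(q[:,0]);g=np.argmax(np.diff(q));l,r=q[:g+1],q[g+1:]
    L.append((y,l[0],l[-1],r[0],r[-1],(l[-1]+r[0])/2,r[0]-l[-1]))
L=np.array(L);print(L.round(1))
E
```

```text
bench z -0.0014912435801482382 0.0008168244479565262
3939 30.696020600380486
[[ 32.  586.8 590.9 592.1 592.1 591.5   1.1]
 [ 38.  584.  589.2 590.  592.6 589.6   0.8]
 [ 44.  492.2 498.9 582.5 591.8 540.7  83.6]
 [ 50.  492.4 502.8 580.8 589.9 541.8  78. ]
 [ 56.  495.3 505.5 579.5 588.2 542.5  73.9]
 [ 62.  499.3 509.4 577.7 586.2 543.5  68.3]
 [ 68.  502.  512.1 576.3 584.6 544.2  64.2]
 [ 74.  505.8 515.9 574.6 583.7 545.2  58.7]
 [ 80.  508.6 518.6 572.9 582.1 545.7  54.2]
 [ 86.  512.4 521.3 571.5 580.6 546.4  50.1]
 [ 92.  515.2 524.  571.6 580.1 547.8  47.6]
 [ 98.  517.8 524.6 572.6 580.5 548.6  48. ]
 [104.  518.4 525.2 573.3 580.8 549.3  48.1]
 [110.  519.1 525.8 573.8 582.2 549.8  48. ]
 [116.  519.7 526.4 574.5 582.5 550.5  48.1]
 [122.  520.3 527.  575.6 583.2 551.3  48.6]
 [128.  522.1 528.6 576.  584.5 552.3  47.4]
 [134.  522.7 529.2 576.8 585.  553.   47.6]
 [140.  523.2 529.9 577.4 585.5 553.6  47.5]
 [146.  523.9 530.4 578.4 585.9 554.4  47.9]
 [152.  524.4 531.  553.2 586.2 542.1  22.2]
 [158.  525.1 531.6 535.5 586.7 533.5   3.9]
 [164.  525.7 575.9 579.7 588.2 577.8   3.8]
 [170.  526.3 532.8 537.3 588.5 535.    4.5]
 [176.  527.  533.4 536.9 589.  535.2   3.4]
 [182.  527.6 534.  537.4 590.5 535.7   3.4]
 [188.  528.1 579.1 582.7 590.8 580.9   3.5]]
```

The dock is measured: throat about (0.548, 0.091), push yaw about 83.1°, gap 47.6 mm, which matches the given 47 mm. Next I'll look at the rack from close by.

```bash
python3 -c "
from h import *
plan((.571,-.233,.26),119.3)"
```

```text
t 2.025 pos [0.5227 0.0376 0.2594] yaw 84.36 F [-0.03 -0.54  0.36]
shift [-0.8818  0.2491 -0.0025] turn [-0.0001 -0.0001 -0.0971]
```

Emit:
jog_arm(
  deltas=[-0.88,0.25,0,0,0,-0.097,-0.88,0.25,0,0,0,-0.097,-0.88,0.25,0,0,0,-0.097,-0.88,0.25,0,0,0,-0.097,-0.88,0.25,0,0,0,-0.097,-0.88,0.25,0,0,0,-0.097,-0.88,0.25,0,0,0,-0.097],
)

```text
time: 2.9
ee_pos: [0.5713, -0.2328, 0.2595]
tcp_rot: [[-0.488, 0.873, -0.001], [0.873, 0.488, 0.001], [0.001, 0.0, -1.0]]
force: [-1.1, 0.2, 0.4]
opening: 0.0878
grasp_force: 0.0
```

Run:
```python
from h import *
import pickle
o=get_obs();p,d=read_camera('wrist');pickle.dump((o,p,d),open('w2.pkl','wb'));cv2.imwrite('pics/w2.png',p[:,:,::-1])
m=cv2.morphologyEx(mask_blue(p),cv2.MORPH_CLOSE,np.ones((5,5)))
for r in rects('wrist',m,0.048,o): print(r)
uv,w=cloud('wrist',d,o)
bl=mask_blue(p)[uv[:,1],uv[:,0]]>0
s=bl&(abs(w[:,2]-.047)<.004)&(np.hypot(w[:,0]-.547,w[:,1]+.189)<.09);print(s.sum(),np.median(w[s,2]),cv2.minAreaRect(np.float32(w[s,:2]*1000)))
plan((.547,-.189,.15),119.3)
```

```text
(array([474., 289.]), ((830.5570678710938, -231.5869903564453), (13.144308090209961, 33.66745376586914), 26.066219329833984))
(array([505., 251.]), ((838.547607421875, -177.36260986328125), (33.01766586303711, 22.676525115966797), 11.5986909866333))
(array([279., 127.]), ((548.641357421875, -188.18780517578125), (46.61668014526367, 131.267333984375), 29.466026306152344))
(array([159.,  59.]), ((414.020751953125, -186.54107666015625), (99.97154998779297, 44.06493377685547), 69.18449401855469))
2073 0.046540327417489646 ((548.5197143554688, -188.21221923828125), (43.772865295410156, 129.47366333007812), 29.04804801940918)
t 2.95 pos [ 0.5713 -0.2325  0.2596] yaw 119.24 F [-0.19  0.44  0.33]
shift [1.657e-01 2.000e-04 3.654e-01] turn [ 0.     -0.0001 -0.0002]
```

View pics/w2.png

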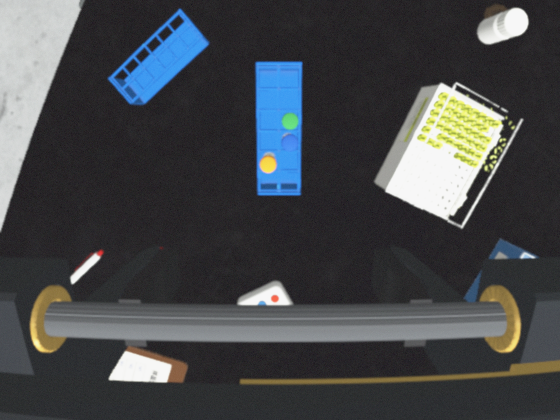

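The rack reads 43.8 × 129.5 mm with its rim at 46.5 mm, so it's the larger one. Its centre is (0.5485, -0.188) and its long axis is at 119.2°; the tubes are green, blue and orange, towards its rear end. The tip box lies to its right, so I'll check the finger clearance.

Run:
```python
from h import *
import pickle
o,p,d=pickle.load(open('w2.pkl','rb'))
uv,w=cloud('wrist',d,o)
a=np.deg2rad(119.2);r=w-[.5485,-.188,0];lx=r[:,0]*np.cos(a)+r[:,1]*np.sin(a);ly=r[:,0]*np.sin(a)-r[:,1]*np.cos(a)
for h in (.03,.07):
    s=(w[:,2]>h)&(w[:,2]<.12)&(uv[:,1]<235)&(abs(lx)<.05)&(abs(ly)>.03)&(abs(ly)<.14);print(h,np.sort(ly[s&(ly>0)])[:3],np.sort(-ly[s&(ly<0)])[:3],w[s,2].max())
plan((.5485,-.188,.100),119.2)
plan((.5485,-.188,.0365),119.2)
```

```text
0.03 [0.11599217 0.1161455  0.11614677] [0.12521146 0.12657678 0.126643  ] 0.07908997949179802
0.07 [0.11732381 0.11766266 0.11846656] [] 0.07908997949179802
t 2.95 pos [ 0.5713 -0.2325  0.2596] yaw 119.24 F [-0.19  0.44  0.33]
shift [0.166  0.0062 0.532 ] turn [ 0.     -0.0001  0.0001]
t 2.95 pos [ 0.5713 -0.2325  0.2596] yaw 119.24 F [-0.19  0.44  0.33]
shift [0.1659 0.0062 0.7437] turn [ 0.     -0.0001  0.0001]
```

Emit:
jog_arm(
  deltas=[0.166,0.006,0.2,0,0,0,0.166,0.006,0.4,0,0,0,0.166,0.006,0.53,0,0,0,0.166,0.006,0.6,0,0,0,0.166,0.006,0.67,0,0,0,0.166,0.006,0.72,0,0,0,0.166,0.006,0.743,0,0,0,0.166,0.006,0.743,0,0,0],
)

```text
time: 3.95
ee_pos: [0.5486, -0.1894, 0.0368]
tcp_rot: [[-0.488, 0.873, -0.0], [0.873, 0.488, 0.0], [0.0, -0.0, -1.0]]
force: [0.5, 0.0, 0.1]
opening: 0.0882
grasp_force: 0.0
```

Emit:
jog_arm(
  deltas=[0,0,0,0,0,0,0,0,0,0,0,0,0,0,0,0,0,0,0,0,0,0,0,0,0,0,0,0,0,0,0,0,0,0,0,0],
  fingers=0.3,
  newtons=25,
)

```text
time: 4.7
ee_pos: [0.5496, -0.1899, 0.0374]
tcp_rot: [[-0.487, 0.873, 0.002], [0.873, 0.487, -0.0], [-0.001, 0.002, -1.0]]
force: [2.9, 2.3, 1.4]
opening: 0.0429
grasp_force: 25.0
```

```bash
python3 -c "
from h import *
o=get_obs();print(o['opening'],o['grasp_force'],o['force'],o['wrist_torque'],o['tau'])
plan((.534,-.023,.044),83.1)"
```

```text
0.04294285753200074 24.997918009757996 [2.90199118 2.33367999 1.37776241] [ 0.24087322 -0.39778174 -0.00164826] [-1.36774164e+00 -4.31066501e+01 -2.66134965e+01 -6.13040105e-01
  6.24695085e-01 -1.71094760e-02]
t 4.7 pos [ 0.5496 -0.1899  0.0374] yaw 119.14 F [2.9  2.33 1.38]
shift [ 0.5111  0.2256 -0.0223] turn [3.000e-04 1.000e-04 1.001e-01]
```

Gripped at 42.9 mm with 25 N. Now lift by 7 mm and carry it to just in front of the mouth, turning onto the dock axis.

Emit:
jog_arm(
  deltas=[0,0,-0.012,0,0,0,0,0,-0.023,0,0,0,0.06,0.03,-0.023,0,0,0.012,0.16,0.07,-0.023,0,0,0.032,0.27,0.12,-0.023,0,0,0.054,0.38,0.17,-0.023,0,0,0.076,0.46,0.205,-0.023,0,0,0.092,0.51,0.2256,-0.023,0,0,0.1,0.51,0.2256,-0.023,0,0,0.1,0.51,0.2256,-0.023,0,0,0.1],
)

```text
time: 5.95
ee_pos: [0.533, -0.0238, 0.0436]
tcp_rot: [[0.118, 0.993, -0.0], [0.993, -0.118, -0.0], [-0.0, -0.0, -1.0]]
force: [0.2, -0.4, -2.5]
opening: 0.043
grasp_force: 25.0
```

Run:
```python
from h import *
import pickle
plan((.534,-.023,.044),83.1)
o=get_obs();p,d=read_camera('wrist');pickle.dump((o,p,d),open('w3.pkl','wb'));cv2.imwrite('pics/w3.png',p[:,:,::-1]);print(o['opening'],o['grasp_force'])
```

```text
t 5.95 pos [ 0.533  -0.0238  0.0436] yaw 83.21 F [ 0.17 -0.42 -2.55]
shift [ 0.003   0.003  -0.0015] turn [-0.0001  0.0001  0.0003]
0.04304461766113897 24.998420476913452
```

View pics/w3.png

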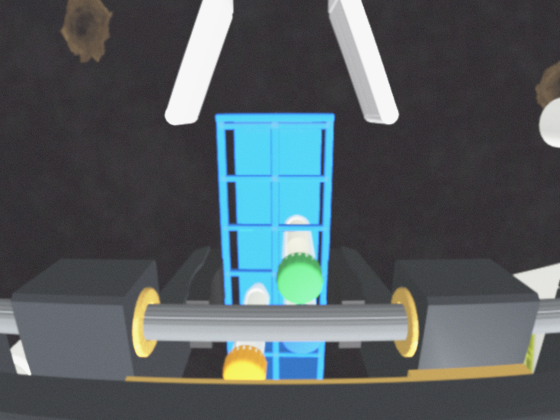

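The rack is held level, with its front edge at row 117, columns 217–333, just before the mouth tips at (182,117) and (380,117). All the tubes are standing. I'll check the lateral and yaw alignment in this view.

Run:
```python
from h import *
import pickle
o,p,d=pickle.load(open('w3.pkl','rb'))
uv,w=cloud('wrist',d,o)
hs=cv2.cvtColor(p,cv2.COLOR_RGB2HSV);bl=cv2.inRange(hs,(90,100,60),(125,255,255))
# rim edges
L=[];R=[]
for v in range(130,235,5):
    u=np.nonzero(bl[v,200:350])[0]+200; L.append((u[0],v));R.append((u[-1]+1,v))
zr=.0553
l=ray('wrist',L,zr,o)[:,:2];r=ray('wrist',R,zr,o)[:,:2]
f=lambda q:np.rad2deg(np.arctan2(1,np.polyfit(q[:,1],q[:,0],1)[0]))
print('rack yaw',f(l),f(r),'width',np.median(np.hypot(*(r-l).T)),'mid',((l+r)/2)[0],((l+r)/2)[-1])
fr=ray('wrist',[[217,115],[333,115]],zr,o);print('front',fr)
def dockx(q): return np.polyval([.1212,547.9-.1212*92],q[1]*1000)/1000
for q in ((l+r)/2)[[0,10,-1]]: print('lateral err mm',(q[0]-dockx(q))*1000)
P=w[(w[:,2]>.026)&(w[:,2]<.037)&(uv[:,1]<130)&(uv[:,0]>120)&(uv[:,0]<430)&(bl[uv[:,1],uv[:,0]]==0)]*1000
for y in range(40,80,6):
    q=np.sort(P[abs(P[:,1]-y)<3,0])
    if len(q)<6: continue
    g=np.argmax(np.diff(q));print(y,q[0],q[g],q[g+1],q[-1],(q[g]+q[g+1])/2, dockx((0,y/1000))*1000)
```

```text
rack yaw 83.42323944555078 83.50485195334035 width 0.044296983519451966 mid [0.53911185 0.03614524] [ 0.5347136  -0.00255086]
front [[0.51866182 0.04403168 0.0553    ]
 [0.56084069 0.03901735 0.0553    ]]
lateral err mm -2.01855245047855
lateral err mm -1.974791890311134
lateral err mm -1.7268401991074045
40 495.4699620328755 495.56525401826843 583.46411582065 592.7286563578328 539.5146849194592 541.5975999999999
46 491.65478384346824 501.5501164577816 581.8740565002079 591.1246786206573 541.7120864789947 542.3248
52 492.6275054580214 504.8290905476457 579.8676344898658 589.5539137023795 542.3483625187557 543.052
58 495.65518789151673 507.6727993684421 578.3456955935959 588.1798633708946 543.009247481019 543.7792
64 499.46285209606447 511.11387689859276 576.8977414129291 587.1054630782037 544.005809155761 544.5064
70 502.43727805236614 514.2355463012829 575.0732356163186 584.4451230838852 544.6543909588007 545.2336
76 505.9070226260224 517.3786339298628 573.4409594044431 583.1293209394202 545.4097966671529 545.9608
```

Emit:
jog_arm(
  deltas=[0.0,0.0055,0.01,0,0,0.0008,0.0,0.0055,0.02,0,0,0.0008,0.0,0.0055,0.022,0,0,0.0008,0.0,0.0055,0.022,0,0,0.0008],
)

```text
time: 6.5
ee_pos: [0.5352, -0.0239, 0.0374]
tcp_rot: [[0.124, 0.992, 0.001], [0.992, -0.124, -0.0], [-0.0, 0.001, -1.0]]
force: [-0.2, -1.6, 0.0]
opening: 0.0431
grasp_force: 25.0
```

Emit:
jog_arm(
  deltas=[0.015,0,0,0,0,0,0.03,0,0,0,0,0,0.05,0,0,0,0,0,0.07,0,0,0,0,0,0.09,0,0,0,0,0,0.1,0,0,0,0,0,0.1,0,0,0,0,0],
)

```text
time: 7.38
ee_pos: [0.5388, 0.0069, 0.0373]
tcp_rot: [[0.124, 0.992, 0.0], [0.992, -0.124, 0.001], [0.001, 0.0, -1.0]]
force: [-0.4, -0.6, 2.9]
opening: 0.043
grasp_force: 25.0
```

```bash
cat >> h.py <<'E'
def st():
    o=get_obs();a=np.deg2rad(83.1);F=o['force'];t=[np.cos(a),np.sin(a)];n=[np.sin(a),-np.cos(a)]
    q=(o['ee_pos'][:2]-[.5479,.091])*1000
    print('t',o['time'],'z',o['ee_pos'][2].round(4),'along',(q@t).round(2),'lat',(q@n).round(2),'Falong',(F[:2]@t).round(2),'Flat',(F[:2]@n).round(2),'Fz',F[2].round(2),'Tz',o['wrist_torque'][2].round(3),'yaw',np.rad2deg(np.arctan2(o['tcp_rot'][1,0],o['tcp_rot'][0,0])).round(2))
E
python3 -c "
from h import *
st()"
```

```text
t 7.375 z 0.0373 along -84.63 lat 1.04 Falong -0.62 Flat -0.28 Fz 2.9 Tz 0.087 yaw 82.86
```

Emit:
jog_arm(
  deltas=[0.01,0,0,0,0,0,0.02,0,0,0,0,0,0.03,0,0,0,0,0,0.04,0,0,0,0,0,0.05,0,0,0,0,0,0.06,0,0,0,0,0,0.06,0,0,0,0,0],
)

```text
time: 8.25
ee_pos: [0.541, 0.0245, 0.0372]
tcp_rot: [[0.124, 0.992, 0.0], [0.992, -0.124, 0.0], [0.0, 0.0, -1.0]]
force: [-0.6, -2.1, 4.8]
opening: 0.0427
grasp_force: 25.0
```

```bash
python3 -c "
from h import *
st()"
```

```text
t 8.25 z 0.0372 along -66.83 lat 1.1 Falong -2.19 Flat -0.35 Fz 4.79 Tz 0.085 yaw 82.87
```

Emit:
jog_arm(
  deltas=[0.007,0,-0.002,0,0,0,0.014,0,-0.002,0,0,0,0.02,0,-0.002,0,0,0,0.027,0,-0.002,0,0,0,0.033,0,-0.002,0,0,0],
)

```text
time: 8.88
ee_pos: [0.5417, 0.0343, 0.0373]
tcp_rot: [[0.125, 0.992, -0.001], [0.992, -0.125, 0.0], [0.0, -0.001, -1.0]]
force: [0.3, -1.0, -1.5]
opening: 0.0427
grasp_force: 25.0
```

```bash
python3 -c "
from h import *
st()"
```

```text
t 8.875 z 0.0373 along -57.01 lat 0.6 Falong -0.92 Flat 0.38 Fz -1.46 Tz 0.019 yaw 82.85
```

Emit:
jog_arm(
  deltas=[0.01,0,0.001,0,0,0,0.02,0,0.001,0,0,0,0.03,0,0.001,0,0,0,0.04,0,0.001,0,0,0,0.05,0,0.001,0,0,0,0.06,0,0.001,0,0,0],
)

```text
time: 9.62
ee_pos: [0.5442, 0.0521, 0.0374]
tcp_rot: [[0.124, 0.992, -0.0], [0.992, -0.124, 0.0], [0.0, -0.0, -1.0]]
force: [-0.4, -0.3, -2.1]
opening: 0.0426
grasp_force: 25.0
```

```bash
python3 -c "
from h import *
st()"
```

```text
t 9.625 z 0.0374 along -39.07 lat 1.04 Falong -0.33 Flat -0.38 Fz -2.11 Tz 0.026 yaw 82.86
```

Emit:
jog_arm(
  deltas=[0.01,0,0.0015,0,0,0,0.02,0,0.0015,0,0,0,0.03,0,0.0015,0,0,0,0.04,0,0.0015,0,0,0,0.05,0,0.0015,0,0,0,0.06,0,0.0015,0,0,0,0.065,0,0.0015,0,0,0],
)

```text
time: 10.5
ee_pos: [0.5469, 0.0712, 0.0372]
tcp_rot: [[0.124, 0.992, 0.0], [0.992, -0.124, -0.0], [-0.0, 0.0, -1.0]]
force: [-0.8, -5.4, 5.0]
opening: 0.043
grasp_force: 25.0
```

```bash
python3 -c "
from h import *
st()"
```

```text
t 10.5 z 0.0372 along -19.75 lat 1.41 Falong -5.49 Flat -0.15 Fz 5.02 Tz 0.088 yaw 82.87
```

Emit:
jog_arm(
  deltas=[0,-0.001,-0.0008,0,0,0,0.007,-0.001,-0.0008,0,0,0,0.014,-0.001,-0.0008,0,0,0,0.02,-0.001,-0.0008,0,0,0,0.027,-0.001,-0.0008,0,0,0],
)

```text
time: 11.12
ee_pos: [0.5473, 0.0793, 0.0372]
tcp_rot: [[0.124, 0.992, -0.0], [0.992, -0.124, -0.0], [-0.0, -0.0, -1.0]]
force: [0.8, -4.7, 3.4]
opening: 0.0429
grasp_force: 25.0
```

```bash
python3 -c "
from h import *
st()"
```

```text
t 11.125 z 0.0372 along -11.72 lat 0.79 Falong -4.57 Flat 1.4 Fz 3.43 Tz 0.085 yaw 82.86
```

Emit:
jog_arm(
  deltas=[0,0.001,-0.001,0,0,0,0.007,0.001,-0.001,0,0,0,0.013,0.001,-0.001,0,0,0,0.013,0.001,-0.001,0,0,0],
)

```text
time: 11.62
ee_pos: [0.5479, 0.0835, 0.0373]
tcp_rot: [[0.124, 0.992, -0.0], [0.992, -0.124, 0.0], [0.0, -0.0, -1.0]]
force: [-0.6, -2.1, 1.2]
opening: 0.043
grasp_force: 25.0
```

```bash
python3 -c "
from h import *
st()"
```

```text
t 11.625 z 0.0373 along -7.44 lat 0.94 Falong -2.18 Flat -0.36 Fz 1.22 Tz 0.059 yaw 82.86
```

Emit:
jog_arm(
  deltas=[0.005,0,-0.0003,0,0,0,0.01,0,-0.0003,0,0,0,0.015,0,-0.0003,0,0,0,0.02,0,-0.0003,0,0,0,0.02,0,-0.0003,0,0,0],
)

```text
time: 12.25
ee_pos: [0.5487, 0.0894, 0.0373]
tcp_rot: [[0.124, 0.992, -0.0], [0.992, -0.124, 0.0], [0.0, -0.0, -1.0]]
force: [-0.7, 0.0, -1.0]
opening: 0.0432
grasp_force: 25.0
```

```bash
python3 -c "
from h import *
st()"
```

```text
t 12.25 z 0.0373 along -1.54 lat 0.99 Falong -0.07 Flat -0.72 Fz -0.97 Tz 0.084 yaw 82.86
```

Emit:
jog_arm(
  deltas=[0.004,0,0,0,0,0,0.008,0,0,0,0,0,0.012,0,0,0,0,0,0.014,0,0,0,0,0,0.014,0,0,0,0,0],
)

```text
time: 12.88
ee_pos: [0.5492, 0.0927, 0.0375]
tcp_rot: [[0.124, 0.992, -0.0], [0.992, -0.124, -0.001], [-0.001, -0.0, -1.0]]
force: [-2.5, -5.9, -0.7]
opening: 0.0429
grasp_force: 25.0
```

```bash
python3 -c "
from h import *
st()"
```

```text
t 12.875 z 0.0375 along 1.81 lat 1.13 Falong -6.2 Flat -1.79 Fz -0.74 Tz 0.069 yaw 82.88
```

Emit:
jog_arm(
  deltas=[0.002,-0.001,0,0,0,0,0.004,-0.001,0,0,0,0,0.004,-0.001,0,0,0,0,0.004,-0.001,0,0,0,0],
)

```text
time: 13.38
ee_pos: [0.5493, 0.0934, 0.0376]
tcp_rot: [[0.124, 0.992, -0.0], [0.992, -0.124, -0.002], [-0.002, 0.0, -1.0]]
force: [-0.6, -7.2, -1.0]
opening: 0.0426
grasp_force: 25.0
```

Run:
```python
from h import *
import pickle
st()
o=get_obs();p,d=read_camera('wrist');pickle.dump((o,p,d),open('w4.pkl','wb'));cv2.imwrite('pics/w4.png',p[:,:,::-1])
```

```text
t 13.375 z 0.0376 along 2.53 lat 1.09 Falong -7.25 Flat 0.23 Fz -0.99 Tz 0.136 yaw 82.88
```

View pics/w4.png

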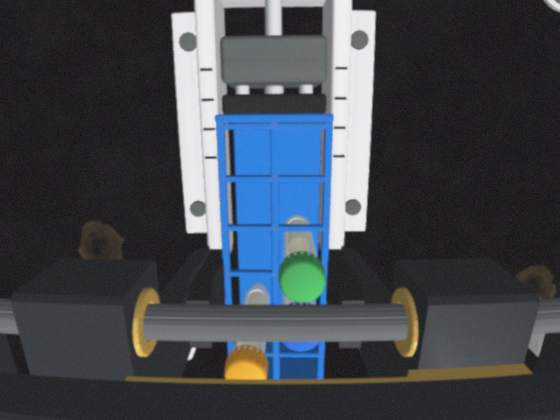

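The rack's front (row 117) is up against the black buffer plate at rows 97–112, between the rails, with all tubes upright. Now press up to about 10–11 N.

Emit:
jog_arm(
  deltas=[0.002,0,0,0,0,0,0.004,0,0,0,0,0,0.006,0,0,0,0,0,0.006,0,0,0,0,0],
)

```text
time: 13.92
ee_pos: [0.5495, 0.0943, 0.0377]
tcp_rot: [[0.123, 0.992, -0.0], [0.992, -0.123, -0.003], [-0.003, 0.0, -1.0]]
force: [-1.3, -10.8, 0.4]
opening: 0.0429
grasp_force: 25.0
```

```bash
python3 -c "
from h import *
st()"
```

```text
t 13.925 z 0.0377 along 3.48 lat 1.15 Falong -10.9 Flat 0.02 Fz 0.45 Tz 0.092 yaw 82.91
```

Emit:
jog_arm(
  deltas=[0.002,0,0,0,0,0,0.002,0,0,0,0,0,0.002,0,0,0,0,0,0.002,0,0,0,0,0,0.002,0,0,0,0,0],
)

```text
time: 14.55
ee_pos: [0.5495, 0.0946, 0.0377]
tcp_rot: [[0.123, 0.992, -0.001], [0.992, -0.123, -0.003], [-0.003, -0.0, -1.0]]
force: [-0.2, -11.4, 1.3]
opening: 0.0429
grasp_force: 25.0
```

Emit:
jog_arm(
  deltas=[0,0,0,0,0,0,0,0,0,0,0,0,0,0,0,0,0,0,0,0,0,0,0,0,0,0,0,0,0,0],
)

```text
time: 15.18
ee_pos: [0.5495, 0.0946, 0.0377]
tcp_rot: [[0.123, 0.992, -0.0], [0.992, -0.123, -0.003], [-0.003, -0.0, -1.0]]
force: [-0.9, -11.0, 0.8]
opening: 0.0427
grasp_force: 25.0
```

```bash
python3 -c "
from h import *
st()"
```

```text
t 15.175 z 0.0377 along 3.81 lat 1.15 Falong -11.05 Flat 0.4 Fz 0.8 Tz 0.063 yaw 82.92
```

Held over a second at about 10 N. I'll ease off slightly, staying in contact, then open the fingers.

Emit:
jog_arm(
  deltas=[-0.003,0,0,0,0,0,-0.006,0,0,0,0,0,-0.008,0,0,0,0,0,-0.008,0,0,0,0,0],
)

```text
time: 15.68
ee_pos: [0.5493, 0.0933, 0.0376]
tcp_rot: [[0.124, 0.992, -0.0], [0.992, -0.124, -0.002], [-0.002, 0.0, -1.0]]
force: [-0.7, -7.0, -0.5]
opening: 0.0432
grasp_force: 25.0
```

Emit:
jog_arm(
  deltas=[0,0,0,0,0,0,0,0,0,0,0,0,0,0,0,0,0,0,0,0,0,0,0,0,0,0,0,0,0,0],
  fingers=0.85,
)

```text
time: 16.3
ee_pos: [0.5493, 0.0946, 0.0376]
tcp_rot: [[0.124, 0.992, 0.0], [0.992, -0.124, 0.0], [0.0, 0.0, -1.0]]
force: [1.0, 0.5, -0.5]
opening: 0.0749
grasp_force: 0.0
```

Emit:
jog_arm(
  deltas=[0,0,-0.03,0,0,0,0,0,-0.08,0,0,0,0,0,-0.2,0,0,0,0,0,-0.33,0,0,0,0,0,-0.33,0,0,0],
)

```text
time: 16.92
ee_pos: [0.5528, 0.0949, 0.142]
tcp_rot: [[0.124, 0.992, 0.009], [0.992, -0.124, 0.001], [0.002, 0.009, -1.0]]
force: [0.3, 0.1, 0.4]
opening: 0.075
grasp_force: 0.0
```

Run:
```python
from h import *
import pickle
st()
o=get_obs();p,d=read_camera('wrist');pickle.dump((o,p,d),open('w5.pkl','wb'));cv2.imwrite('pics/w5.png',p[:,:,::-1])
```

```text
t 16.925 z 0.142 along 4.45 lat 4.41 Falong 0.08 Flat 0.26 Fz 0.37 Tz 0.002 yaw 82.86
```

View pics/w5.png

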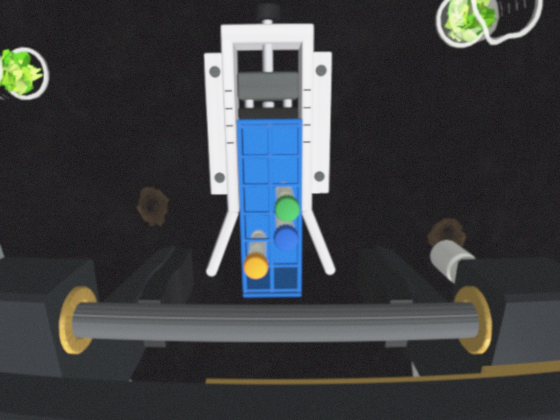

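The rack stands seated between the rails with its front edge at row 120 and all three tubes standing. I'll zoom in on the junction with the plate to make sure there's no gap.

Run:
```python
from h import *
p,d=read_camera('wrist');o=get_obs()
c=cv2.convertScaleAbs(p[60:145,220:320],alpha=1.8,beta=20);cv2.imwrite('pics/c5.png',cv2.resize(c[:,:,::-1],(700,595),interpolation=cv2.INTER_CUBIC))
print(p[112:124,270].tolist())
print(o['ee_pos'])
```

```text
[[55, 55, 54], [56, 58, 57], [56, 58, 56], [56, 54, 53], [52, 53, 55], [53, 68, 90], [46, 91, 150], [51, 122, 211], [57, 137, 228], [56, 140, 231], [59, 135, 225], [65, 126, 213]]
[0.54973274 0.09449895 0.13774353]
```

View pics/c5.png

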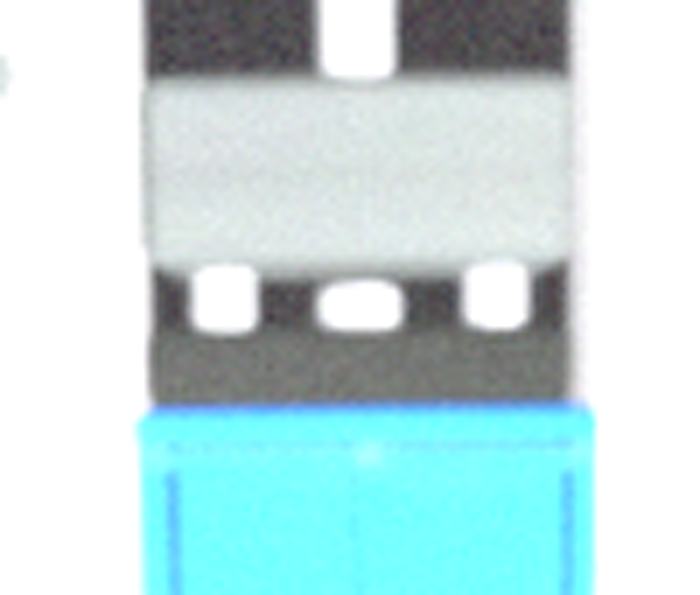

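The rack meets the buffer plate with no gap (crop row 405), and the pin's tail shows behind the plate. The arm is clear, so I'm handing in.

```bash
python3 -c "
from bench import *
print(finish_job())"
```

```text
the job is handed in; nothing more can be done
None
```

The larger tube rack sits home in the dock against the stop with no visible gap: it was pressed at about 10 N for over a second and released with its tubes standing, and the job was handed in at about 17 s.

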